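Tighten the glue press evenly, corner to opposite corner

ROBOT

A 6-joint arm with a two-finger parallel gripper is mounted at the origin on the work surface. World frame = base frame: x ahead of the robot, y to its left, z up, the work surface at z = 0. Lengths are in m, angles in rad, forces in N, time in s.
With the tool pointing down it reaches from about 0.25 to 0.725 m from the base axis. Payload 4 kg.
Tool frame: the origin (TCP) lies midway between the tips of the shut fingers; the grasp point (between the pads) lies 19 mm behind it (bot.grip_point_offset is the distance from the TCP to the grasp point, in m); z points along the fingers, y is the line along which they close (so a half turn about z gives the same grasp; the last joint's range is limited). The gripper opens to 85 mm and grips with 20 to 120 N. Pads are 22 mm wide; open, the fingers measure 114 mm over their backs; the gripper's body (76 mm by 85 mm) begins 54 mm behind the grasp point. The pads swing forward as they close: fully open they stand 13 mm farther back than shut.
Start: joints at [-1.335, 0.241, 0.005, 1.335, 0, 1.571], TCP at [0.117, -0.486, 0.231] pointing down, gripper open.
Joint ranges: [-2.72, 2.72], [-1.05, 1.87], [-1.09, 1.28], [-1.99, 2.15], [-1.42, 1.44], [-3.14, 3.14]. Speed limits (rad/s): [2.79, 2.79, 3.14, 3.14, 3.14, 3.14].

INTERFACE

Orientations are given as a unit quaternion [x, y, z, w].
In Python, from workcell import bot gives the robot as it stands.
- The arm moves only by the tool step_arm, never from a script. Its argument "targets" is text: rows parted by semicolons, each of 7 numbers parted by spaces: the opening, from -1 (shut) to 1 (fully open), so that 0 is half open, then the shift along the world's x, y, z normalised to -1 to 1, where 1 is 0.5 m, then the turn, a rotation vector about the world's x, y, z normalised to -1 to 1, where 1 is pi/4 rad. In form: gripper x y z wx wy wz; .... A call has 1 to 10 rows; each row is the pose to reach, as a shift and turn from the pose commanded when the call began; what a row does not reach only later rows make up. A row lasts 1/12 s, in which the tool goes at most 41.7 mm and 7.16 degrees, less where a joint would pass 70% of its speed; a pose out of reach is approached as far as the arm can. A call with a number of a shift or a turn outside -1 to 1 is refused whole. A call with a gripper value outside its range is refused whole. The fingers move at their own pace and stop on an object; the grip force is fixed at half the most. Time passes only in rows, so rows that repeat a pose let the fingers close. It gives the time, the measured TCP pose, the force, the opening and the grip force at its end, in the units of the state.
- bot.get_obs(): the state, without advancing time (a new reading comes with each control period).
- bot.camera(name): name is "side" or "top"; returns the picture (384x512x3 uint8, red, green, blue); there is no depth.
- bot.camera_info(name): a dict with "vertical_fov" (degrees; the focal length in pixels is half the picture's height over the tangent of half this angle, whatever the lens; pixels are square), "cx", "cy" (the principal point, pixels), "D" ([k1, k2, p1, p2, k3] as OpenCV has them; the pictures are not rectified), "pose" (4x4, takes a point from camera to world coordinates). Camera axes: x right, y up, looking along -z (the intrinsics and any distortion apply to the point x, -y, -z); pixel columns grow to the right and rows downward; lengths in m; the calibration is good to about 2 mm. A picture is of the moment at which its call begins. camera_info takes no time and is no camera call.
- bot.job_done(): hands the job in; it is judged then, once.
The state is a dict: "clock": time; "joint_pos": joint angles; "joint_vel": joint speeds; "tau": joint torques, N m; "eef_pos": TCP position; "tool_rot": TCP orientation; "ft_force": force on the tool from outside, world axes, zero at the start; "ft_torque": the same for the moment, N m; "grip_width": finger opening in m; "grasp_force": force on a finger pad.
Only numpy, scipy, OpenCV 4.12 (cv2) and the standard library are available. Lean on these libraries where they do the work, as an engineer would, in place of code of your own. Each camera call takes 0.05 s, during which the arm holds its last target. There are 200 camera calls.

TASK

Tighten the four red wing clamps of the glue press evenly, in two passes, so that the printing block is squeezed level. First pass: turn each clamp clockwise (seen from above) to about halfway, the yellow tick, doing one clamp and the one diagonally opposite, then the other two. Second pass: in the same crisscross way, one diagonal pair and then the other, turn them fully tight to the white tick, and let go.

Things in the scene. Friction and masses are not known exactly. Their poses are not given: they have to be found in the camera images.
- press: Glue press fixed on the table: wooden bed 240 x 280 mm, dark teal plate 220 x 260 mm on top, its upper face 62 mm above the table, a red wing clamp near each corner (x = +-65, y = +-85 mm). Origin: centre of the underside, on the table; z up, x (short side) away from the robot but for a yaw up to 23 degrees, y to the left. The black wing on a grey block is not part of it.
- wing_a (a joint): Clamp at the near left corner (x -65, y +85), diagonal to c: 36 mm disc 8 mm high, upright red wing on it 48 long, 12 thick, top 104 mm above table; grip its flat sides 93 mm above table. Value: rad turned clockwise from above. 0 = loose, wing along press x; 0.785 = half, yellow tick; 1.571 = tight, along press y, white tick; hard stop at 1.71. Starts 0 to 0.2, stiff (0.12 N m), stays put.
- wing_b (a joint): Clamp at the far left corner (x +65, y +85), diagonal to d: 36 mm disc 8 mm high, upright red wing on it 48 long, 12 thick, top 104 mm above table; grip its flat sides 93 mm above table. Value: rad turned clockwise from above. 0 = loose, wing along press x; 0.785 = half, yellow tick; 1.571 = tight, along press y, white tick; hard stop at 1.71. Starts 0 to 0.2, stiff (0.12 N m), stays put.
- wing_c (a joint): Clamp at the far right corner (x +65, y -85), diagonal to a: 36 mm disc 8 mm high, upright red wing on it 48 long, 12 thick, top 104 mm above table; grip its flat sides 93 mm above table. Value: rad turned clockwise from above. 0 = loose, wing along press x; 0.785 = half, yellow tick; 1.571 = tight, along press y, white tick; hard stop at 1.71. Starts 0 to 0.2, stiff (0.12 N m), stays put.
- wing_d (a joint): Clamp at the near right corner (x -65, y -85), diagonal to b: 36 mm disc 8 mm high, upright red wing on it 48 long, 12 thick, top 104 mm above table; grip its flat sides 93 mm above table. Value: rad turned clockwise from above. 0 = loose, wing along press x; 0.785 = half, yellow tick; 1.571 = tight, along press y, white tick; hard stop at 1.71. Starts 0 to 0.2, stiff (0.12 N m), stays put.

How it is judged:
By the outcome, as a careful person would: the job done as asked, in the order asked, and still so for the second after the job is handed in, with the robot touching nothing.
It also fails if it takes over 72 s, if anything falls off the work surface, if the arm or the gripper's body presses on something with over 40 N, if the wrist force passes 120 N, or if a joint passes its speed limit or range.

## Working session

There is one attempt and no reset: what is moved stays moved. The work goes in short steps, Python scripts to look and compute and a tool call to move; the robot and the scene stay as the last step left them, time stands still between calls to the robot, and variables do not carry over. Pictures are saved under pics/ and viewed, at most 10 in all, crops included, and the job is handed in when it is done.

Besides the shell and the picture viewer there is one more tool, called after ">>>" as name(argument=value, ...) on one line, values as JSON. step_arm: Moves the arm, as the interface text tells. Scaled input: -1 to 1 covers 0.5 m each way for a shift and pi/4 rad each way for a turn. Its arguments: {"type":"object","properties":{"targets":{"type":"string"}},"required":["targets"]}

```bash
mkdir -p pics
python3 - <<'E'
from workcell import bot
import cv2
for n in("top","side"):
    cv2.imwrite(f"pics/{n}0.png",cv2.resize(bot.camera(n)[:,:,::-1],(800,600),interpolation=cv2.INTER_CUBIC))
    i=bot.camera_info(n);print(n,i)
o=bot.get_obs();print(o)
E
```

```text
top {'vertical_fov': 57.37077988028825, 'cx': 259.657463944755, 'cy': 187.64559954601913, 'D': array([0.00439243, 0.        , 0.        , 0.        , 0.        ]), 'pose': array([[-1.87176074e-01,  9.59676270e-01, -2.09729767e-01,
         4.38839665e-01],
       [-9.82325921e-01, -1.82653673e-01,  4.09074661e-02,
         4.43934084e-02],
       [ 9.50012196e-04,  2.13679886e-01,  9.76903273e-01,
         7.02688716e-01],
       [ 0.00000000e+00,  0.00000000e+00,  0.00000000e+00,
         1.00000000e+00]])}
side {'vertical_fov': 55.66443662355219, 'cx': 252.7300287169131, 'cy': 185.06810171749757, 'D': array([-0.09590599,  0.        ,  0.        ,  0.        ,  0.        ]), 'pose': array([[-0.81971965,  0.4224709 , -0.3867532 ,  0.31378924],
       [-0.57270408, -0.61440523,  0.54269351,  0.39987041],
       [-0.00835097,  0.66635167,  0.74559085,  0.56954289],
       [ 0.        ,  0.        ,  0.        ,  1.        ]])}
{'clock': 0.1, 'joint_pos': array([-1.33497858e+00,  2.41356752e-01,  3.87847531e-03,  1.33519970e+00,
        3.10935440e-05,  1.57079334e+00]), 'joint_vel': array([-8.15559707e-05, -6.85480619e-04,  1.40226657e-03,  1.41091070e-03,
        1.28376146e-03, -8.43131820e-05]), 'tau': array([-1.41268574e-03, -3.73137474e+01,  2.53010291e+01,  1.08244902e-02,
        1.07682899e-05,  6.34460804e-06]), 'eef_pos': array([ 0.1166983 , -0.48561874,  0.23049988]), 'tool_rot': array([ 9.93056185e-01,  1.17637275e-01, -9.52342298e-05, -9.36119094e-04]), 'ft_force': array([-0.89785558, -0.52635786, -0.87279691]), 'ft_torque': array([-0.00455934, -0.01164593, -0.03721136]), 'grasp_force': 0.0, 'grip_width': 0.0855895618113036}
```

View pics/top0.png

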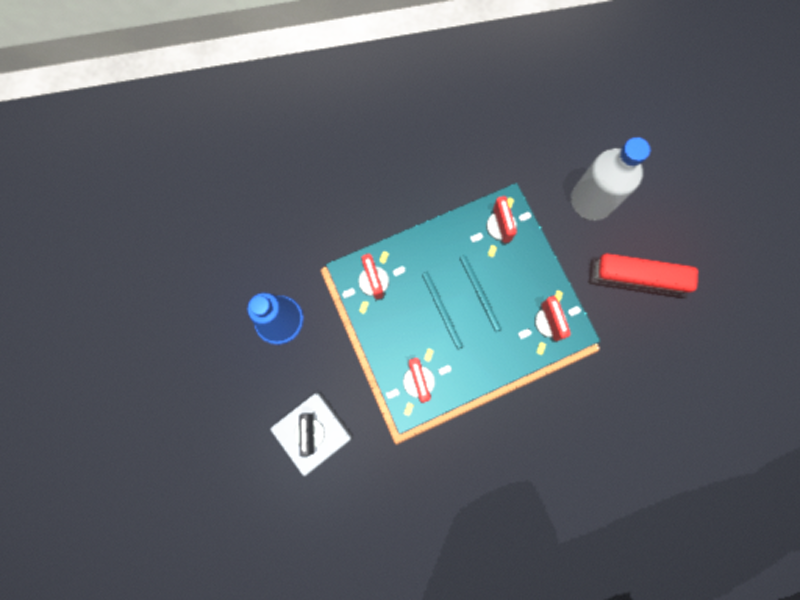

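View pics/side0.png

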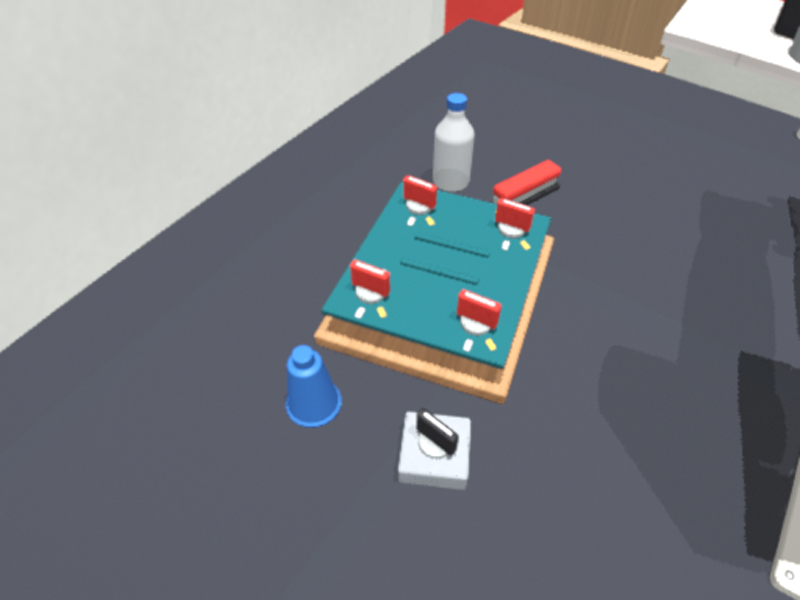

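Top view: the press is yawed about 14°. The wings are at roughly a (419,382), b (372,277), c (505,219) and d (556,317), and the black decoy is at (310,433). The side view shows the same four wings, with a at (479,310), b (370,280), c (420,193) and d (515,215). I'll fit pose, height and wing angles to the red pixels in both views.

```bash
cat > h.py <<'E'
from workcell import bot
import cv2, numpy as np
from scipy.optimize import minimize
S=4
C={'a':(-65,85),'b':(65,85),'c':(65,-85),'d':(-65,-85)}
def proj(P,i):
    T=np.linalg.inv(i["pose"]);X=P@T[:3,:3].T+T[:3,3];X=X*[1,-1,-1]
    f=192/np.tan(np.radians(i["vertical_fov"]/2))
    K=np.array([[f,0,i["cx"]],[0,f,i["cy"]],[0,0,1.]])
    return cv2.projectPoints(X,np.zeros(3),np.zeros(3),K,i["D"])[0][:,0]
def frame(p,k):
    c,s=np.cos(p[2]),np.sin(p[2]);x,y=np.array(C[k])/1000
    return np.array([p[0]+c*x-s*y,p[1]+s*x+c*y])
def box(p,k,th):
    o=frame(p,k);a=p[2]-th;u=np.array([np.cos(a),np.sin(a)]);v=np.array([-u[1],u[0]])
    return np.array([np.r_[o+u*i*.024+v*j*.006,z+p[3]] for i in(-1,1) for j in(-1,1) for z in(.07,.104)])
def render(p,info,keys='abcd'):
    m=np.zeros((384*S,512*S),np.uint8)
    for n,k in enumerate(keys):
        q=proj(box(p,k,p[4+'abcd'.index(k)]),info)
        h=cv2.convexHull(((q+.5)*S*16-8).astype(np.int32))
        cv2.fillConvexPoly(m,h,255,shift=4)
    return cv2.resize(m,(512,384),interpolation=cv2.INTER_AREA)/255.
def red(im):
    r,g,b=[im[:,:,j].astype(float) for j in range(3)]
    m=((r>90)&(r>1.8*g)&(r>1.8*b)).astype(np.uint8)
    return cv2.morphologyEx(m,cv2.MORPH_CLOSE,np.ones((3,3)))
def fit(p0,cams=("top","side"),free=range(8)):
    free=list(free);D=[]
    for n in cams:
        info=bot.camera_info(n);m=red(bot.camera(n))
        roi=cv2.dilate((render(p0,info)>0).astype(np.uint8),np.ones((21,21)))
        D.append((info,cv2.GaussianBlur((m*roi).astype(float),(0,0),1.0)))
    def cost(d):
        p=np.array(p0,float);p[free]+=d*np.array([.01,.01,.05,.005,.1,.1,.1,.1])[free]
        return sum(((cv2.GaussianBlur(render(p,i),(0,0),1.0)-m)**2).sum() for i,m in D)
    d=np.zeros(len(free))
    for _ in range(2):
        r=minimize(cost,d,method="Powell",options=dict(xtol=1e-3,ftol=1e-5,maxiter=20));d=r.x
    p=np.array(p0,float);p[free]+=d*np.array([.01,.01,.05,.005,.1,.1,.1,.1])[free]
    return p,cost(np.zeros(len(free))),r.fun
E
python3 - <<'E'
from h import *
i=bot.camera_info("top")
# init: cast the mean wing pixel onto z=.087
f=192/np.tan(np.radians(i["vertical_fov"]/2));u,v=463/1.5625,299/1.5625
d=i["pose"][:3,:3]@np.array([(u-i["cx"])/f,-(v-i["cy"])/f,-1]);o=i["pose"][:3,3];c=o+d*(.087-o[2])/d[2];print(c)
p0=[c[0],c[1],.24,0,.1,.1,.1,.1]
for cams in(("top","side"),("top",),("side",)):
    p,a,b=fit(p0,cams,range(8) if len(cams)==2 else [0,1,2,4,5,6,7]);print(cams,p.round(4),a,b)
    if len(cams)==2:
        p0=p;np.save("p.npy",p)
        for k in 'abcd':print(k,frame(p,k).round(4))
E
```

```text
[ 0.55204298 -0.0446564   0.087     ]
('top', 'side') [ 0.5545 -0.045   0.2343  0.      0.1051  0.1455  0.231   0.1999] 886.8542725802911 809.8240654658143
a [0.4715 0.0226]
b [0.598  0.0528]
c [ 0.6374 -0.1126]
d [ 0.511  -0.1428]
('top',) [ 0.5545 -0.0444  0.2356  0.      0.1471  0.1195  0.2459  0.1381] 356.7222713634984 350.1323105466089
('side',) [ 0.555  -0.0465  0.239   0.      0.1148  0.195   0.3238  0.4998] 470.0830567724561 445.87366602798
```

>>> step_arm(targets="1 0 0.08 0 0 0 0;1 0.05 0.15 0 0 0 0;1 0.1 0.23 0 0 0 0;1 0.17 0.3 0 0 0 0")

```text
clock: 0.63
eef_pos: [0.1912, -0.3446, 0.231]
tool_rot: [0.993, 0.116, -0.0, -0.001]
ft_force: [1.7, -0.7, -0.3]
grip_width: 0.0849
grasp_force: 0.0
```

Run:
```python
from h import *
p=np.load("p.npy");print(bot.get_obs()["joint_pos"].round(3))
out=[]
for n,(x,y,w,h) in {"top":(195,110,200,180),"side":(195,100,170,153)}.items():
    info=bot.camera_info(n);im=bot.camera(n);m=red(im)
    im=cv2.resize(im[y:y+h,x:x+w,::-1],(400,360),interpolation=cv2.INTER_CUBIC);s=400/w
    im2=im.copy()
    for k in 'abcd':
        q=proj(box(p,k,p[4+'abcd'.index(k)]),info);q=((cv2.convexHull(q.astype(np.float32))[:,0]+.5-[x,y])*s).astype(int)
        cv2.polylines(im2,[q],True,(0,255,0),1)
    out.append(im2)
    mm=cv2.resize(m[y:y+h,x:x+w]*255,(400,240));out.append(cv2.merge([mm]*3))
cv2.imwrite("pics/ov.png",np.vstack([np.hstack(out[::2]),np.hstack(out[1::2])]))
```

```text
[-1.064  0.032 -0.241  1.299 -0.     1.845]
```

View pics/ov.png

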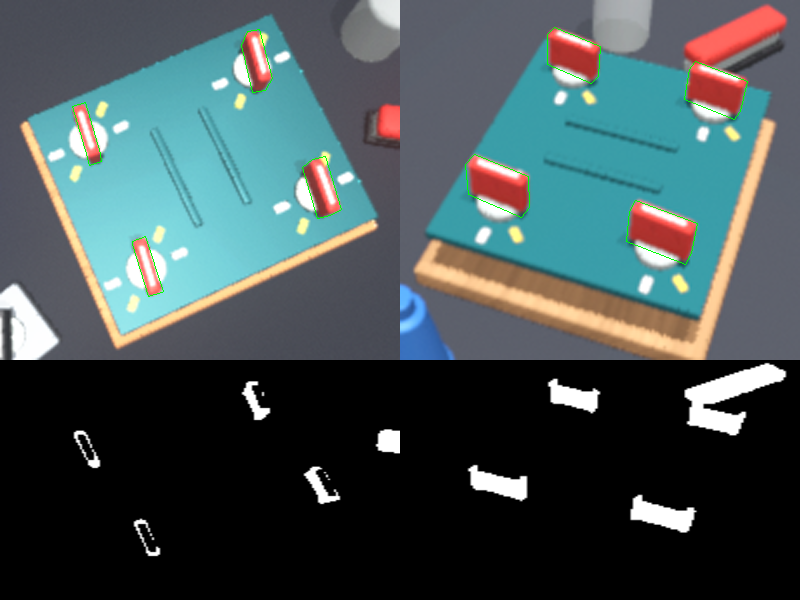

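The overlay matches the wings in both views. The mask has holes in it, so I'll fill them and refit once.

```bash
cat >> h.py <<'E'
red0=red
def red(im):
    m=red0(im);cs,_=cv2.findContours(m,cv2.RETR_EXTERNAL,cv2.CHAIN_APPROX_NONE)
    # drop the stapler (big blob beyond the plate) by area, fill the rest
    out=np.zeros_like(m);cv2.drawContours(out,[cv2.convexHull(c) for c in cs if 15<cv2.contourArea(c)<450],-1,1,-1);return out
E
python3 - <<'E'
from h import *
p=np.load("p.npy");p[3]=.001
q,a,b=fit(p);print(q.round(4),a,b)
q2,a,b=fit(p,("top",),[0,1,2,4,5,6,7]);print(q2.round(4),a,b)
np.save("p.npy",q)
for k in 'abcd':print(k,frame(q,k).round(4))
E
```

```text
[ 0.5541 -0.045   0.2341  0.0014  0.1088  0.1395  0.2565  0.1133] 498.63624800309856 487.9611196001657
[ 0.5543 -0.0446  0.2347  0.001   0.1357  0.106   0.2307  0.1146] 62.434929419264165 49.97110044805663
a [0.4712 0.0226]
b [0.5976 0.0528]
c [ 0.6371 -0.1126]
d [ 0.5106 -0.1428]
```

>>> step_arm(targets="1 0.05 0.05 0 0 0 0.15;1 0.1 0.1 0 0 0 0.3;1 0.15 0.15 0 0 0 0.45;1 0.2 0.2 0 0 0 0.6;1 0.25 0.25 0 0 0 0.75;1 0.3 0.3 0 0 0 0.9;1 0.35 0.35 0 0 0 1")

```text
clock: 1.47
eef_pos: [0.3678, -0.1723, 0.2313]
tool_rot: [0.872, 0.489, -0.0, 0.0]
ft_force: [0.3, -0.5, 0.3]
grip_width: 0.0853
grasp_force: 0.0
```

>>> step_arm(targets="1 0.05 0.05 0 0 0 0.15;1 0.1 0.1 0 0 0 0.3;1 0.1 0.15 0 0 0 0.45;1 0.1 0.2 0 0 0 0.6;1 0.1 0.25 0 0 0 0.75;1 0.1 0.3 0 0 0 0.9;1 0.1 0.3 0 0 0 1")

```text
clock: 2.05
eef_pos: [0.4173, -0.0203, 0.2311]
tool_rot: [0.617, 0.787, 0.0, -0.001]
ft_force: [-0.8, 0.1, -0.3]
grip_width: 0.085
grasp_force: 0.0
```

>>> step_arm(targets="1 0 0.05 0 0 0 0.15;1 0 0.1 0 0 0 0.3;1 0 0.1 0 0 0 0.45;1 0 0.1 0 0 0 0.6;1 0 0.1 0 0 0 0.75;1 0 0.1 0 0 0 0.9;1 0 0.1 0 0 0 1")

```text
clock: 2.63
eef_pos: [0.4177, 0.0266, 0.2311]
tool_rot: [0.27, 0.963, -0.0, -0.0]
ft_force: [-0.2, -0.8, -0.8]
grip_width: 0.0854
grasp_force: 0.0
```

>>> step_arm(targets="1 0.05 -0.004 0 0 0 0.15;1 0.107 -0.008 0 0 0 0.3;1 0.107 -0.008 -0.05 0 0 0.45;1 0.107 -0.008 -0.1 0 0 0.6;1 0.107 -0.008 -0.15 0 0 0.75;1 0.107 -0.008 -0.15 0 0 0.84;1 0.107 -0.008 -0.15 0 0 0.84")

```text
clock: 3.22
eef_pos: [0.4696, 0.0223, 0.1541]
tool_rot: [-0.054, 0.999, -0.0, -0.002]
ft_force: [0.4, -0.2, 0.7]
grip_width: 0.0853
grasp_force: 0.0
```

Run:
```python
from workcell import bot
import cv2,numpy as np
s=bot.camera("side")[100:253,195:365,::-1];t=bot.camera("top")[110:290,195:395,::-1]
cv2.imwrite("pics/a1.png",np.hstack([cv2.resize(s,(400,360)),cv2.resize(t,(400,360))]))
o=bot.get_obs();print(o["joint_pos"].round(3),o["eef_pos"],o["tool_rot"])
```

```text
[ 0.049  0.233 -0.206  1.131 -0.    -0.057] [0.47122604 0.02289911 0.15631305] [-5.27491147e-02  9.98607779e-01 -1.07383037e-04  1.49989069e-04]
```

View pics/a1.png

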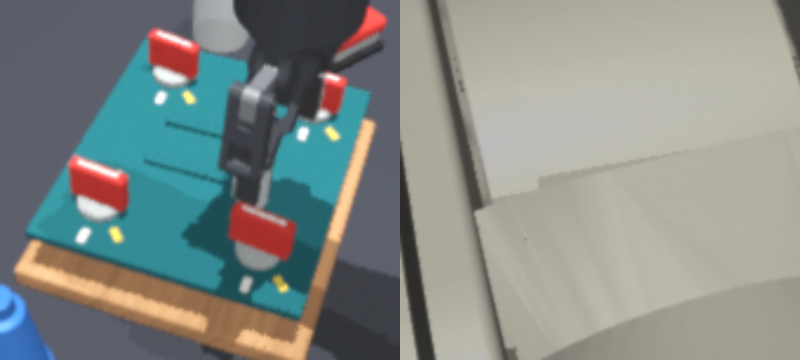

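The gripper sits centred above wing a in the side view, near (255,205), and the arm blocks the top view. I'll descend and grip.

>>> step_arm(targets="1 0 0 -0.05 0 0 0;1 0 0 -0.1 0 0 0;1 0 0 -0.14 0 0 0;1 0 0 -0.16 0 0 0;-1 0 0 -0.16 0 0 0;-1 0 0 -0.16 0 0 0;-1 0 0 -0.16 0 0 0;-1 0 0 -0.16 0 0 0;-1 0 0 -0.16 0 0 0;-1 0 0 -0.16 0 0 0")

```text
clock: 4.15
eef_pos: [0.4715, 0.0224, 0.0775]
tool_rot: [-0.055, 0.999, -0.003, 0.001]
ft_force: [0.8, -20.4, 1.9]
grip_width: 0.0125
grasp_force: 9.8
```

>>> step_arm(targets="-1 0 -0.001 0 0 0 0;-1 0 -0.002 0 0 0 0;-1 0 -0.002 0 0 0 0;-1 0 -0.002 0 0 0 0")

```text
clock: 4.48
eef_pos: [0.4715, 0.0218, 0.0776]
tool_rot: [-0.054, 0.999, -0.002, 0.001]
ft_force: [-0.5, -5.3, 5.4]
grip_width: 0.0107
grasp_force: 61.0
```

>>> step_arm(targets="-1 0 0 0 0 0 -0.12;-1 0 0 0 0 0 -0.25;-1 0 0 0 0 0 -0.4;-1 0 0 0 0 0 -0.55;-1 0 0 0 0 0 -0.7;-1 0 0 0 0 0 -0.84;-1 0 0 0 0 0 -0.84;-1 0 0 0 0 0 -0.84")

```text
clock: 5.15
eef_pos: [0.4717, 0.0226, 0.0776]
tool_rot: [0.271, 0.963, -0.0, 0.002]
ft_force: [0.4, -3.9, 5.8]
grip_width: 0.0105
grasp_force: 61.0
```

>>> step_arm(targets="1 0 0 0 0 0 0;1 0 0 0 0 0 0;1 0 0 0 0 0 0;1 0 0 0.08 0 0 0;1 0 0 0.16 0 0 0")

```text
clock: 5.57
eef_pos: [0.4672, 0.0235, 0.1544]
tool_rot: [0.271, 0.963, -0.001, -0.004]
ft_force: [1.4, -0.4, -0.9]
grip_width: 0.0709
grasp_force: 0.0
```

>>> step_arm(targets="0.4 0.06 -0.05 0 0 0 0.12;0.4 0.12 -0.1 0 0 0 0.25;0.4 0.18 -0.15 0 0 0 0.4;0.4 0.24 -0.2 0 0 0 0.55;0.4 0.29 -0.24 0 0 0 0.69;0.4 0.331 -0.271 0 0 0 0.69;0.4 0.331 -0.271 0 0 0 0.69")

```text
clock: 6.15
eef_pos: [0.6387, -0.1152, 0.1543]
tool_rot: [0.005, 1.0, -0.0, 0.0]
ft_force: [-1.0, 0.6, -0.0]
grip_width: 0.0597
grasp_force: 0.0
```

Run:
```python
from h import *
p=np.load("p.npy");o=bot.get_obs();print(o["joint_pos"].round(3),o["eef_pos"],o["tool_rot"])
s=bot.camera("side")
cv2.imwrite("pics/c1.png",cv2.resize(s[80:253,195:425,::-1],(800,600)))
q=p.copy();q[4]=.78
r,a,b=fit(q,("side",),[4]);print(r.round(3),a,b)
```

```text
[-0.178  0.576  0.311  1.304 -0.    -0.168] [ 0.63868521 -0.11520796  0.15432549] [ 5.11767561e-03  9.99986798e-01 -2.70795271e-04  3.73240793e-04]
[ 0.554 -0.045  0.234  0.001  0.866  0.139  0.257  0.113] 440.4348515424935 430.3669224842015
```

View pics/c1.png

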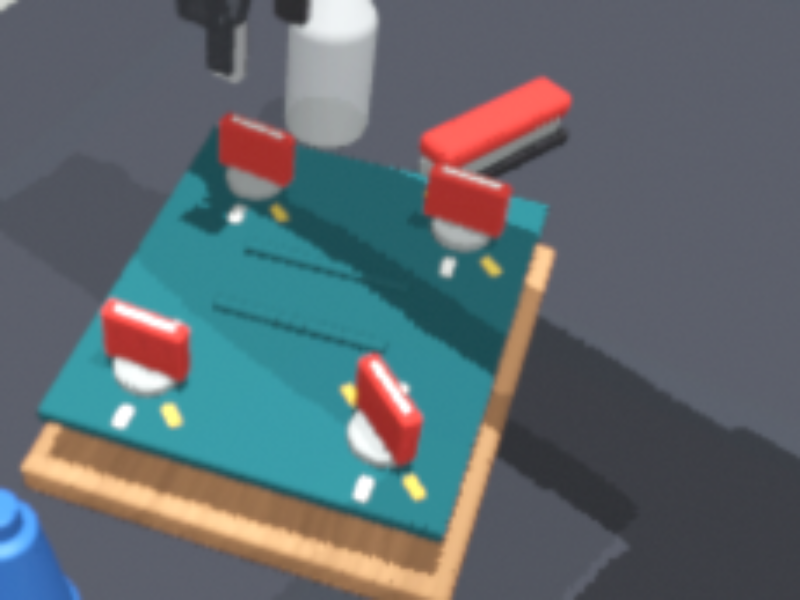

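Wing a lies on its yellow ticks, from (350,392) to (413,487). The gripper is above c and clear of the bottle.

>>> step_arm(targets="0.4 -0.003 0.004 -0.05 0 0 0.05;0.4 -0.003 0.004 -0.1 0 0 0.05;0.4 -0.003 0.004 -0.14 0 0 0.05;0.4 -0.003 0.004 -0.154 0 0 0.05;-1 -0.003 0.004 -0.154 0 0 0.05;-1 -0.003 0.004 -0.154 0 0 0.05;-1 -0.003 0.004 -0.154 0 0 0.05;-1 -0.003 0.004 -0.154 0 0 0.05;-1 -0.003 0.004 -0.154 0 0 0.05")

```text
clock: 7.0
eef_pos: [0.6355, -0.1134, 0.0818]
tool_rot: [-0.015, 1.0, -0.003, 0.002]
ft_force: [-0.2, -7.6, 2.7]
grip_width: 0.0108
grasp_force: 59.3
```

>>> step_arm(targets="-1 0 0 0 0 0 0;-1 0 0 0 0 0 0")

```text
clock: 7.17
eef_pos: [0.6355, -0.1134, 0.0818]
tool_rot: [-0.015, 1.0, -0.003, 0.002]
ft_force: [-0.6, -7.2, 1.7]
grip_width: 0.011
grasp_force: 59.2
```

>>> step_arm(targets="-1 0 0 0 0 0 -0.12;-1 0 0 0 0 0 -0.25;-1 0 0 0 0 0 -0.4;-1 0 0 0 0 0 -0.55;-1 0 0 0 0 0 -0.69;-1 0 0 0 0 0 -0.74;-1 0 0 0 0 0 -0.74;-1 0 0 0 0 0 -0.74")

```text
clock: 7.83
eef_pos: [0.636, -0.1117, 0.0817]
tool_rot: [0.271, 0.962, -0.001, 0.003]
ft_force: [0.5, -5.3, 5.2]
grip_width: 0.0109
grasp_force: 59.7
```

>>> step_arm(targets="0.4 0 0 0 0 0 0;0.4 0 0 0 0 0 0;0.4 0 0 0 0 0 0;0.4 0 0 0.08 0 0 0;0.4 0 0 0.15 0 0 0")

```text
clock: 8.25
eef_pos: [0.6318, -0.1091, 0.152]
tool_rot: [0.271, 0.963, -0.0, -0.004]
ft_force: [1.7, -1.1, 1.6]
grip_width: 0.0596
grasp_force: 0.0
```

>>> step_arm(targets="0.4 -0.07 -0.02 0 0 0 0.12;0.4 -0.14 -0.04 0 0 0 0.25;0.4 -0.2 -0.05 0 0 0 0.4;0.4 -0.252 -0.062 0 0 0 0.55;0.4 -0.252 -0.062 0 0 0 0.7;0.4 -0.252 -0.062 0 0 0 0.85;0.4 -0.252 -0.062 0 0 0 0.85;0.4 -0.252 -0.062 0 0 0 0.85")

```text
clock: 8.92
eef_pos: [0.5082, -0.1408, 0.1542]
tool_rot: [-0.058, 0.998, 0.0, -0.0]
ft_force: [1.6, 0.9, -0.2]
grip_width: 0.06
grasp_force: 0.0
```

>>> step_arm(targets="0.4 0.005 -0.005 -0.05 0 0 0;0.4 0.005 -0.005 -0.1 0 0 0;0.4 0.005 -0.005 -0.14 0 0 0;0.4 0.005 -0.005 -0.154 0 0 0;0.4 0.005 -0.005 -0.154 0 0 0;-1 0.005 -0.005 -0.154 0 0 0;-1 0.005 -0.005 -0.154 0 0 0;-1 0.005 -0.005 -0.154 0 0 0;-1 0.005 -0.005 -0.154 0 0 0;-1 0.005 -0.005 -0.154 0 0 0")

```text
clock: 9.75
eef_pos: [0.5118, -0.1437, 0.0788]
tool_rot: [-0.059, 0.998, -0.0, 0.001]
ft_force: [-0.4, 1.4, 4.6]
grip_width: 0.0105
grasp_force: 59.1
```

>>> step_arm(targets="-1 0 0 0 0 0 -0.12;-1 0 0 0 0 0 -0.25;-1 0 0 0 0 0 -0.4;-1 0 0 0 0 0 -0.55;-1 0 0 0 0 0 -0.7;-1 0 0 0 0 0 -0.85;-1 0 0 0 0 0 -0.85;-1 0 0 0 0 0 -0.85")

```text
clock: 10.42
eef_pos: [0.5119, -0.1435, 0.0788]
tool_rot: [0.27, 0.963, 0.001, 0.001]
ft_force: [-1.4, 2.3, 5.1]
grip_width: 0.0107
grasp_force: 59.4
```

>>> step_arm(targets="0.4 0 0 0 0 0 0;0.4 0 0 0 0 0 0;0.4 0 0 0 0 0 0;0.4 0 0 0.08 0 0 0;0.4 0 0 0.16 0 0 0")

```text
clock: 10.83
eef_pos: [0.508, -0.1431, 0.1551]
tool_rot: [0.271, 0.963, -0.0, -0.004]
ft_force: [0.9, -0.1, 0.4]
grip_width: 0.0596
grasp_force: 0.0
```

>>> step_arm(targets="0.4 0.03 0.065 0 0 0 0.12;0.4 0.06 0.13 0 0 0 0.25;0.4 0.09 0.2 0 0 0 0.4;0.4 0.12 0.27 0 0 0 0.55;0.4 0.15 0.34 0 0 0 0.7;0.4 0.174 0.391 0 0 0 0.84;0.4 0.174 0.391 0 0 0 0.84;0.4 0.174 0.391 0 0 0 0.84")

```text
clock: 11.5
eef_pos: [0.5979, 0.0532, 0.1565]
tool_rot: [-0.056, 0.998, -0.0, -0.001]
ft_force: [-0.6, 0.0, -0.0]
grip_width: 0.0599
grasp_force: 0.0
```

>>> step_arm(targets="0.4 0 -0.001 -0.05 0 0 0;0.4 0 -0.001 -0.1 0 0 0;0.4 0 -0.001 -0.14 0 0 0;0.4 0 -0.001 -0.158 0 0 0;0.4 0 -0.001 -0.158 0 0 0;-1 0 -0.001 -0.158 0 0 0;-1 0 -0.001 -0.158 0 0 0;-1 0 -0.001 -0.158 0 0 0;-1 0 -0.001 -0.158 0 0 0;-1 0 -0.001 -0.158 0 0 0")

```text
clock: 12.33
eef_pos: [0.5989, 0.0518, 0.0801]
tool_rot: [-0.055, 0.998, 0.0, 0.002]
ft_force: [-1.8, 0.8, 5.3]
grip_width: 0.0109
grasp_force: 59.4
```

>>> step_arm(targets="-1 0 0 0 0 0 -0.12;-1 0 0 0 0 0 -0.25;-1 0 0 0 0 0 -0.4;-1 0 0 0 0 0 -0.55;-1 0 0 0 0 0 -0.7;-1 0 0 0 0 0 -0.84;-1 0 0 0 0 0 -0.84;-1 0 0 0 0 0 -0.84")

```text
clock: 13.0
eef_pos: [0.5989, 0.0521, 0.0801]
tool_rot: [0.27, 0.963, 0.001, 0.001]
ft_force: [-0.9, 2.6, 5.5]
grip_width: 0.0109
grasp_force: 59.5
```

>>> step_arm(targets="0.4 0 0 0 0 0 0;0.4 0 0 0 0 0 0;0.4 0 0 0 0 0 0;0.4 0 0 0.08 0 0 0;0.4 0 0 0.16 0 0 0;0.4 0 0 0.24 0 0 0;0.4 -0.08 0 0.3 0 0 0;0.4 -0.16 0 0.3 0 0 0;0.4 -0.24 0 0.3 0 0 0;0.4 -0.32 0 0.3 0 0 0")

```text
clock: 13.83
eef_pos: [0.4385, 0.0511, 0.2287]
tool_rot: [0.271, 0.963, 0.0, 0.001]
ft_force: [-1.2, 0.3, 0.6]
grip_width: 0.0597
grasp_force: 0.0
```

Run:
```python
from h import *
s=bot.camera("side");t=bot.camera("top")
a=cv2.resize(s[100:253,195:365,::-1],(400,360));b=cv2.resize(t[110:290,195:395,::-1],(400,360))
cv2.imwrite("pics/half.png",np.hstack([a,b]))
q=np.load("p.npy");q[4:]=.785
r,x,y=fit(q,("side",),[4,5,6,7]);print(r.round(3),x,y)
```

```text
[ 5.540e-01 -4.500e-02  2.340e-01  1.000e-03  8.660e-01  8.400e-01
  8.680e-01  1.059e+00] 220.38479070578128 178.86106984385546
```

View pics/half.png

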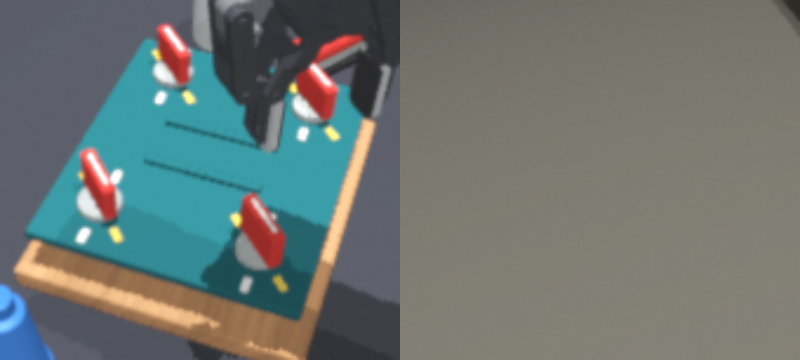

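All four wings lie along their yellow ticks in the side view. Starting the second pass with wing a.

>>> step_arm(targets="0.4 0.04 -0.035 0 0 0 0;0.4 0.066 -0.058 -0.04 0 0 0;0.4 0.066 -0.058 -0.11 0 0 0;0.4 0.066 -0.058 -0.15 0 0 0;0.4 0.066 -0.058 -0.15 0 0 0")

```text
clock: 14.4
eef_pos: [0.4708, 0.0217, 0.1489]
tool_rot: [0.272, 0.962, -0.001, -0.004]
ft_force: [-0.3, 0.1, -0.3]
grip_width: 0.06
grasp_force: 0.0
```

>>> step_arm(targets="0.4 0 0 -0.05 0 0 0;0.4 0 0 -0.1 0 0 0;0.4 0 0 -0.14 0 0 0;0.4 0 0 -0.15 0 0 0;0.4 0 0 -0.15 0 0 0;-1 0 0 -0.15 0 0 0;-1 0 0 -0.15 0 0 0;-1 0 0 -0.15 0 0 0;-1 0 0 -0.15 0 0 0;-1 0 0 -0.15 0 0 0")

```text
clock: 15.23
eef_pos: [0.4735, 0.0216, 0.0799]
tool_rot: [0.272, 0.962, -0.001, 0.001]
ft_force: [-1.5, -3.3, 6.0]
grip_width: 0.0108
grasp_force: 59.0
```

>>> step_arm(targets="-1 0 0 0 0 0 -0.12;-1 0 0 0 0 0 -0.25;-1 0 0 0 0 0 -0.4;-1 0 0 0 0 0 -0.55;-1 0 0 0 0 0 -0.7;-1 0 0 0 0 0 -0.85;-1 0 0 0 0 0 -0.95;-1 0 0 0 0 0 -1;-1 0 0 0 0 0 -1;-1 0 0 0 0 0 -1")

```text
clock: 16.07
eef_pos: [0.4731, 0.0213, 0.0799]
tool_rot: [0.619, 0.785, -0.0, 0.001]
ft_force: [-2.8, -2.5, 6.8]
grip_width: 0.011
grasp_force: 59.1
```

>>> step_arm(targets="0.4 0 0 0 0 0 0;0.4 0 0 0 0 0 0;0.4 0 0 0 0 0 0;0.4 0 0 0.08 0 0 0;0.4 0 0 0.15 0 0 0")

```text
clock: 16.48
eef_pos: [0.4707, 0.0224, 0.1526]
tool_rot: [0.619, 0.785, -0.002, -0.002]
ft_force: [1.6, 0.1, 0.7]
grip_width: 0.06
grasp_force: 0.0
```

>>> step_arm(targets="0.4 0.05 -0.04 0 0 0 0.12;0.4 0.1 -0.08 0 0 0 0.25;0.4 0.15 -0.125 0 0 0 0.4;0.4 0.2 -0.165 0 0 0 0.55;0.4 0.26 -0.21 0 0 0 0.7;0.4 0.31 -0.25 0 0 0 0.85;0.4 0.33 -0.27 0 0 0 1;0.4 0.33 -0.27 0 0 0 1;0.4 0.33 -0.27 0 0 0 1")

```text
clock: 17.23
eef_pos: [0.6376, -0.113, 0.1522]
tool_rot: [0.273, 0.962, 0.0, -0.001]
ft_force: [-0.0, -0.0, -1.1]
grip_width: 0.0597
grasp_force: 0.0
```

>>> step_arm(targets="0.4 0 0 -0.05 0 0 0;0.4 0 0 -0.1 0 0 0;0.4 0 0 -0.14 0 0 0;0.4 0 0 -0.15 0 0 0;0.4 0 0 -0.15 0 0 0;-1 0 0 -0.15 0 0 0;-1 0 0 -0.15 0 0 0;-1 0 0 -0.15 0 0 0;-1 0 0 -0.15 0 0 0;-1 0 0 -0.15 0 0 0")

```text
clock: 18.07
eef_pos: [0.6385, -0.1133, 0.0803]
tool_rot: [0.272, 0.962, -0.0, 0.001]
ft_force: [-1.7, -0.7, 6.4]
grip_width: 0.0109
grasp_force: 59.7
```

>>> step_arm(targets="-1 0 0 0 0 0 -0.12;-1 0 0 0 0 0 -0.25;-1 0 0 0 0 0 -0.4;-1 0 0 0 0 0 -0.55;-1 0 0 0 0 0 -0.7;-1 0 0 0 0 0 -0.85;-1 0 0 0 0 0 -0.95;-1 0 0 0 0 0 -1;-1 0 0 0 0 0 -1;-1 0 0 0 0 0 -1")

```text
clock: 18.9
eef_pos: [0.6387, -0.1132, 0.0802]
tool_rot: [0.619, 0.785, 0.001, 0.001]
ft_force: [-0.9, -0.1, 5.4]
grip_width: 0.0111
grasp_force: 59.7
```

>>> step_arm(targets="0.4 0 0 0 0 0 0;0.4 0 0 0 0 0 0;0.4 0 0 0 0 0 0;0.4 0 0 0.08 0 0 0;0.4 0 0 0.15 0 0 0")

```text
clock: 19.32
eef_pos: [0.6355, -0.1122, 0.1513]
tool_rot: [0.619, 0.785, -0.002, -0.003]
ft_force: [0.8, -0.5, 0.7]
grip_width: 0.0599
grasp_force: 0.0
```

>>> step_arm(targets="0.4 -0.06 -0.01 0 0 0 0.12;0.4 -0.12 -0.025 0 0 0 0.25;0.4 -0.18 -0.04 0 0 0 0.4;0.4 -0.253 -0.061 0 0 0 0.55;0.4 -0.253 -0.061 0 0 0 0.7;0.4 -0.253 -0.061 0 0 0 0.85;0.4 -0.253 -0.061 0 0 0 1;0.4 -0.253 -0.061 0 0 0 1;0.4 -0.253 -0.061 0 0 0 1")

```text
clock: 20.07
eef_pos: [0.5112, -0.1432, 0.1533]
tool_rot: [0.273, 0.962, 0.0, -0.0]
ft_force: [0.4, -0.9, 0.5]
grip_width: 0.0593
grasp_force: 0.0
```

Now wing d, second pass.

>>> step_arm(targets="0.4 0 0 -0.05 0 0 0;0.4 0 0 -0.1 0 0 0;0.4 0 0 -0.14 0 0 0;0.4 0 0 -0.15 0 0 0;0.4 0 0 -0.15 0 0 0;-1 0 0 -0.15 0 0 0;-1 0 0 -0.15 0 0 0;-1 0 0 -0.15 0 0 0;-1 0 0 -0.15 0 0 0;-1 0 0 -0.15 0 0 0")

```text
clock: 20.9
eef_pos: [0.5122, -0.1435, 0.0798]
tool_rot: [0.272, 0.962, -0.0, 0.001]
ft_force: [-1.2, -0.0, 4.3]
grip_width: 0.0107
grasp_force: 59.0
```

>>> step_arm(targets="-1 0 0 0 0 0 -0.12;-1 0 0 0 0 0 -0.25;-1 0 0 0 0 0 -0.4;-1 0 0 0 0 0 -0.55;-1 0 0 0 0 0 -0.7;-1 0 0 0 0 0 -0.85;-1 0 0 0 0 0 -0.95;-1 0 0 0 0 0 -1;-1 0 0 0 0 0 -1;-1 0 0 0 0 0 -1")

```text
clock: 21.73
eef_pos: [0.5122, -0.1436, 0.0798]
tool_rot: [0.619, 0.785, 0.0, 0.001]
ft_force: [-0.8, 0.1, 6.1]
grip_width: 0.0106
grasp_force: 59.4
```

>>> step_arm(targets="0.4 0 0 0 0 0 0;0.4 0 0 0 0 0 0;0.4 0 0 0 0 0 0;0.4 0 0 0.08 0 0 0;0.4 0 0 0.15 0 0 0")

```text
clock: 22.15
eef_pos: [0.509, -0.1426, 0.152]
tool_rot: [0.619, 0.785, -0.001, -0.003]
ft_force: [1.3, -0.4, 1.2]
grip_width: 0.0595
grasp_force: 0.0
```

>>> step_arm(targets="0.4 0.03 0.065 0 0 0 0.12;0.4 0.06 0.13 0 0 0 0.25;0.4 0.09 0.2 0 0 0 0.4;0.4 0.12 0.27 0 0 0 0.55;0.4 0.15 0.34 0 0 0 0.7;0.4 0.174 0.391 0 0 0 0.85;0.4 0.174 0.391 0 0 0 1;0.4 0.174 0.391 0 0 0 1;0.4 0.174 0.391 0 0 0 1")

```text
clock: 22.9
eef_pos: [0.5978, 0.0525, 0.1527]
tool_rot: [0.272, 0.962, -0.0, -0.001]
ft_force: [-0.0, -0.6, -0.0]
grip_width: 0.0598
grasp_force: 0.0
```

>>> step_arm(targets="0.4 0 0 -0.05 0 0 0;0.4 0 0 -0.1 0 0 0;0.4 0 0 -0.14 0 0 0;0.4 0 0 -0.15 0 0 0;0.4 0 0 -0.15 0 0 0;-1 0 0 -0.15 0 0 0;-1 0 0 -0.15 0 0 0;-1 0 0 -0.15 0 0 0;-1 0 0 -0.15 0 0 0;-1 0 0 -0.15 0 0 0")

```text
clock: 23.73
eef_pos: [0.5991, 0.0521, 0.08]
tool_rot: [0.271, 0.962, 0.0, 0.001]
ft_force: [-1.5, -1.8, 4.5]
grip_width: 0.0108
grasp_force: 59.4
```

>>> step_arm(targets="-1 0 0 0 0 0 -0.12;-1 0 0 0 0 0 -0.25;-1 0 0 0 0 0 -0.4;-1 0 0 0 0 0 -0.55;-1 0 0 0 0 0 -0.7;-1 0 0 0 0 0 -0.85;-1 0 0 0 0 0 -0.95;-1 0 0 0 0 0 -1;-1 0 0 0 0 0 -1;-1 0 0 0 0 0 -1")

```text
clock: 24.57
eef_pos: [0.5993, 0.0522, 0.08]
tool_rot: [0.619, 0.785, 0.001, 0.001]
ft_force: [-1.1, -1.3, 6.4]
grip_width: 0.0108
grasp_force: 59.6
```

>>> step_arm(targets="0.4 0 0 0 0 0 0;0.4 0 0 0 0 0 0;0.4 0 0 0 0 0 0;0.4 0 0 0.08 0 0 0;0.4 0 0 0.16 0 0 0;0.4 0 0 0.24 0 0 0;0.4 -0.07 -0.05 0.28 0 0 0;0.4 -0.13 -0.1 0.28 0 0 0;0.4 -0.19 -0.15 0.28 0 0 0;0.4 -0.25 -0.2 0.28 0 0 0")

```text
clock: 25.4
eef_pos: [0.4718, -0.0483, 0.2186]
tool_rot: [0.618, 0.786, 0.0, 0.0]
ft_force: [0.1, -0.5, 0.5]
grip_width: 0.0598
grasp_force: 0.0
```

>>> step_arm(targets="0.4 -0.06 -0.05 0 0 0 0;0.4 -0.12 -0.1 0 0 0 0;0.4 -0.18 -0.16 0 0 0 0;0.4 -0.22 -0.23 0 0 0 0;0.4 -0.26 -0.3 0 0 0 0;0.4 -0.3 -0.37 0 0 0 0;0.4 -0.34 -0.44 0 0 0 0;0.4 -0.36 -0.52 0 0 0 0;0.4 -0.38 -0.6 0 0 0 0;0.4 -0.4 -0.65 0 0 0 0")

```text
clock: 26.23
eef_pos: [0.2722, -0.3761, 0.2183]
tool_rot: [0.62, 0.785, -0.0, 0.001]
ft_force: [1.0, -0.3, 0.6]
grip_width: 0.0594
grasp_force: 0.0
```

Run:
```python
from h import *
s=bot.camera("side");t=bot.camera("top")
a=cv2.resize(s[100:253,195:365,::-1],(400,360));b=cv2.resize(t[110:290,195:395,::-1],(400,360))
cv2.imwrite("pics/end.png",np.hstack([a,b]))
q=np.load("p.npy");q[4:]=1.57
r,x,y=fit(q,("top",),[4,5,6,7]);print(r.round(3),x,y)
```

```text
[ 5.540e-01 -4.500e-02  2.340e-01  1.000e-03  1.555e+00  1.570e+00
  1.513e+00  1.556e+00] 46.240797600164136 42.533833341814
```

View pics/end.png

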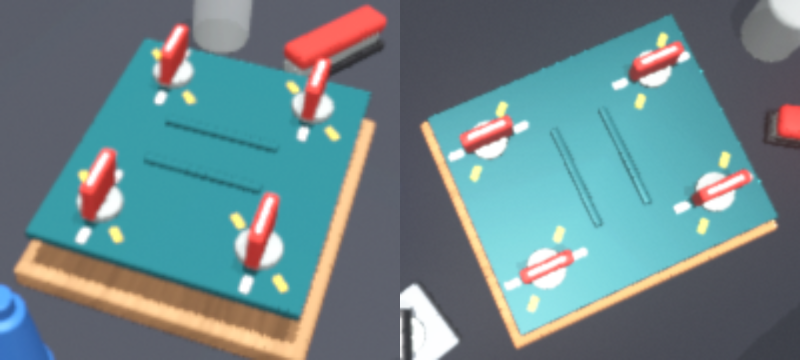

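All four wings point along the white ticks, with fitted angles of 1.51 to 1.57 rad. The arm is clear of the press, so I'm handing in.

```bash
python3 -c "
from workcell import bot
print(bot.job_done())"
```

```text
the job is handed in; nothing more can be done
None
```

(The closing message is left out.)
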